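# Fit the suction nozzle to the bench extraction spigot

## Task

Get the mixing bench ready for work: take the flat-mouthed suction nozzle off its wooden storage post and slide it onto the tilted extraction stub, fully home against the collar, turning it until the stub's spring button pops out through the hole in the nozzle's wall and locks it. Then let go of the nozzle, and leave the tin, the bottle and the mixing cup where they stand.

Things in the scene. Friction and masses are not known exactly. Their poses are not given: they have to be found in the camera images.
- nozzle: Loose light grey nozzle, 150 mm long, 0.11 to 0.22 kg. Origin: centre of the rim of its round socket; z runs along it to the flat mouth. Socket: twelve-sided, 40 mm outside, 34 inside, hollow from z = 0 to 62 mm, first 9 mm flared to 45 mm inside, 51 outside. Starts upright on the post, rim 8 mm above the bench, its +x side within 0.6 rad of world +x.
- nozzle_hole (a point): Centre of the hole for the button in the socket wall, on the nozzle's +x side, 24 mm above its rim, 18.5 mm from its axis. The hole is 8.2 mm wide and 10 mm high. Axes as the nozzle's.
- nozzle_grip (a point): Place to grip, on the nozzle's axis, 128 mm above its rim: the flat fishtail with parallel faces, 24 mm thick along y and 56 mm wide along x, from 88 to 150 mm above the rim. Grip it from the mouth's end, fingers closing along y. Axes as the nozzle's.
- puck: Fixed wooden storage post for the nozzle: disc 90 mm across and 8 mm thick with a post 27 mm across and 30 mm high above it, which stands loosely inside the nozzle's socket. Origin: centre of the underside.
- spigot: Tilted fixed outlet pipe with a collar (60 mm across, 8 thick), on a grey base of 130 x 110 x 30 mm. Origin: centre of the collar's upper face, about 64 mm above the bench. z: the stub's axis, 32 degrees from vertical, leaning towards the robot; x: square to it, away from the robot and upward; y level. The nozzle's z must end along this z, its rim on the collar.
- stub_tip (a point): Centre of the stub's free end, 50 mm above the collar, axes as the spigot's. The aluminium stub is 32 mm across, its last 7 mm tapered to 25 mm. It was left turned about its axis, so its button stands anywhere within 0.75 rad either side of the spigot's +x: not measured, to be seen, or felt for by turning the nozzle slowly. The stub itself turns only under more than 2 N m.
- button (a joint): Travel of the spring button pressed into the stub, m: 0 fully out, 0.0065 at its stop, 0.0024 to 0.006 under the plain socket wall. Round head 6.4 mm across, standing 6 mm out of the stub's flank, 24 mm above the collar: level with the hole when the nozzle is home. Spring 1.8 N at first, 4.5 N flush; the flare passes it with 5 to 10 N along the stub. Latched play 0.05 rad either way.
- tin: Bystander: closed paint tin, 100 mm across, 115 mm high. Origin: centre of the underside.
- hardener: Bystander: bottle, 66 mm across, 160 mm high. Origin: centre of the underside.
- mixcup: Bystander: white mixing cup, 84 mm across the rim, 100 mm high. Origin: centre of the underside.
Mind the look-alikes: they are no part of the job. What is shaped like the nozzle but red is not meant.

How it is judged:
By the outcome, as a careful person would: the job done as asked, in the order asked, and still so for the second after the job is handed in, with the robot touching nothing.
It also fails if it takes over 61 s, if anything falls off the work surface, if the arm or the gripper's body presses on something with over 40 N, if the wrist force passes 120 N, or if a joint passes its speed limit or range.

## Robot

A 6-joint arm with a two-finger parallel gripper is mounted at the origin on the work surface. World frame = base frame: x ahead of the robot, y to its left, z up, the work surface at z = 0. Lengths are in mm, angles in degrees, forces in N, time in s.
With the tool pointing down it reaches from about 350 to 850 mm from the base axis. Payload 8.1 kg.
Tool frame: the origin (TCP) lies midway between the tips of the shut fingers; the grasp point (between the pads) lies 19 mm behind it; z points along the fingers, y is the direction in which the jaws open and shut (so a half turn about z gives the same grasp; the last joint's range is limited). The gripper opens to 85 mm and grips with 20 to 120 N. Pads are 22 mm wide; open, the fingers measure 114 mm over their backs; the gripper's body (76 mm by 85 mm) begins 54 mm behind the grasp point. The pads swing forward as they close: fully open they stand 13 mm farther back than shut.
Start: joints at [-76.799, 7.471, 85.268, -0, 87.261, -4.893], TCP at [186.366, -570.327, 231.292] pointing down, gripper open.
Joint ranges: [-169.43, 169.43], [-51.17, 129.36], [1.28, 143.12], [-76.62, 256.62], [0, 156.53], [-152.29, 152.29]. Speed limits (degrees/s): [136.94, 136.94, 159.86, 180, 180, 180].

## Interface

Orientations are given as [roll, pitch, yaw] about the fixed x, y, z axes, in that order (R = Rz(yaw) Ry(pitch) Rx(roll)).
In Python, from bench import r gives the robot as it stands.
- The arm moves only by the tool carry_out, never from a script. Its argument "increments" is a list of rows, each a list of 3 entries, a list of its own where there are three numbers: the shift along the tool's x, y, z in m, then the turn, a rotation vector about the tool's x, y, z in rad, then the closure, from 0 (fully open) to 1 (shut). A call has 1 to 12 rows; each row shifts and turns the pose as measured when the row begins, along the tool's axes as they then stand; what a row does not reach is not made up. A row lasts 1/10 s, in which the tool goes at most 50 mm and 8.59 degrees, less where a joint would pass 70% of its speed; a pose out of reach is approached as far as the arm can. A call with a gripper value outside its range is refused whole. The fingers move at their own pace and stop on an object; "newtons" is the grip in N (left out, the last holds). Time passes only in rows, so rows that do not move let the fingers close. It gives the time, the measured TCP pose, the force and the opening at its end, in the units of the state.
- r.sense(): the state, without advancing time (a new reading comes with each control period).
- r.snapshot(name): name is "scene" or "side" or "wrist"; returns a dict with "image" (400x640x3 uint8, blue, green, red), "vertical_fov" (degrees; the focal length in pixels is half the picture's height over the tangent of half this angle, whatever the lens; pixels are square), "cx", "cy" (the principal point, pixels), "k1" (the pictures are not rectified: a ray, as slopes to the right and down, at radius r is drawn at 1 + k1 r^2 times it, then the intrinsics apply), "rvec" (rotation vector, rad) and "tvec" (3), from world to camera coordinates, as OpenCV has them. Camera axes: x right, y down, z forward; pixel columns grow to the right and rows downward; lengths in mm; the calibration is good to about 2 mm. A picture is of the moment at which its call begins. There is no depth.
- r.hand_in(): hands the job in, once; it reports no verdict.
The state is a dict: "time": time; "joint_pos": joint angles; "qd": joint speeds; "joint_efforts": joint torques, N m; "tool_pos": TCP position; "tcp_rot": TCP orientation; "ft_force": force on the tool from outside, world axes, zero at the start; "wrist_torque": the same for the moment, N m; "finger_gap": finger opening in mm.
Only numpy, scipy, OpenCV 4.12 (cv2) and the standard library are available. Lean on these libraries where they do the work, as an engineer would, in place of code of your own. Each camera call takes 0.05 s, during which the arm holds its last target.

## Working session

There is one attempt and no reset: what is moved stays moved. The work goes in short steps, Python scripts to look and compute and a tool call to move; the robot and the scene stay as the last step left them, time stands still between calls to the robot, and variables do not carry over. Pictures are saved under pics/ and viewed, and the job is handed in when it is done.

Besides the shell and the picture viewer there is one more tool, called after "Emit:" as a command line: name --argument value ..., lists and objects as JSON in quotes. carry_out: Moves the arm, as the interface text tells. Its arguments: {"type":"object","properties":{"increments":{"type":"array"},"newtons":{"type":"number"}},"required":["increments"]}

```bash
ls; mkdir -p pics
python3 - <<'E'
from bench import r
import cv2
print(r.sense())
for n in ["scene","side","wrist"]:
    s=r.snapshot(n); cv2.imwrite(f"pics/{n}0.png",s["image"]); print(n,{k:v for k,v in s.items() if k!="image"})
E
```

```text
pics
{'time': 0.0, 'joint_pos': array([-7.67987602e+01,  7.51488073e+00,  8.53306794e+01, -1.10029852e-03,
        8.72615857e+01, -4.89287403e+00]), 'qd': array([ 0.10757466, -0.01937755, -0.07090416, -0.0124183 ,  0.06719744,
        0.1022415 ]), 'joint_efforts': array([ 4.16757093e-04, -5.69401324e+01, -5.00544763e+01, -5.30919488e-05,
        1.48193497e-02,  7.09561007e-06]), 'tool_pos': array([ 186.23523192, -569.77565394,  230.23338757]), 'tcp_rot': array([-1.79893151e+02, -8.04384326e-03,  1.80941600e+01]), 'ft_force': array([-0.07816242,  0.47872767,  0.51714331]), 'wrist_torque': array([2.26509186e-02, 5.78882912e-05, 4.84089127e-03]), 'finger_gap': 85.45032651891678}
scene {'vertical_fov': 48.679637524984535, 'cx': 319.3219262957709, 'cy': 205.2945242371279, 'k1': -0.11739663348745806, 'rvec': array([ 1.9202131 ,  1.90376515, -0.5461898 ]), 'tvec': array([ -24.66797656, -444.73970359, 1348.72743063])}
side {'vertical_fov': 49.79728283261133, 'cx': 316.62182551039865, 'cy': 202.5701494388437, 'k1': 0.002494499300280206, 'rvec': array([ 0.88972528, -2.60836842,  0.9536495 ]), 'tvec': array([ 466.16330125,  311.99107463, 1046.9427127 ])}
wrist {'vertical_fov': 69.20520236907497, 'cx': 312.56951509562487, 'cy': 197.30551611556535, 'k1': -0.02601727885554963, 'rvec': array([-2.35192123,  1.70456645,  0.2440987 ]), 'tvec': array([-599.05700135,  -36.97688351,  378.99333763])}
```

View pics/scene0.png

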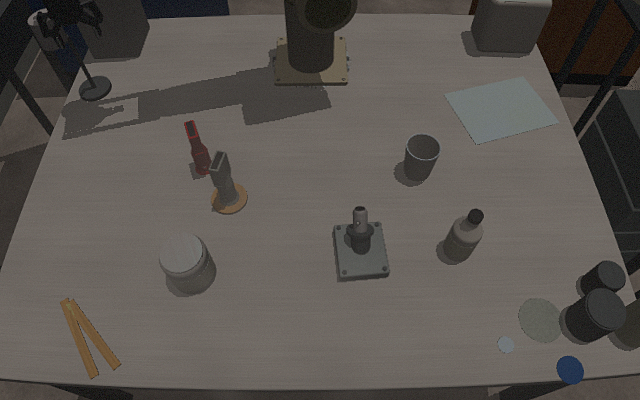

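View pics/side0.png

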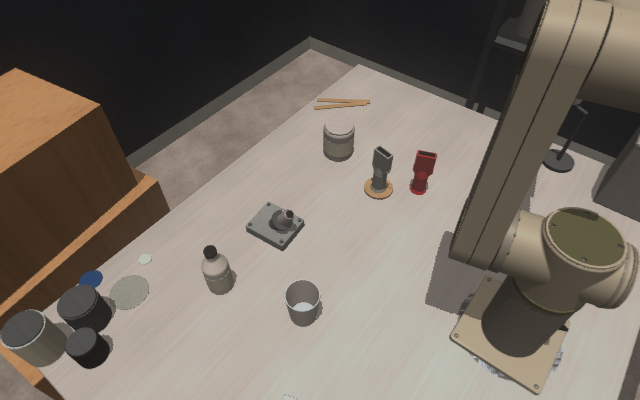

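View pics/wrist0.png

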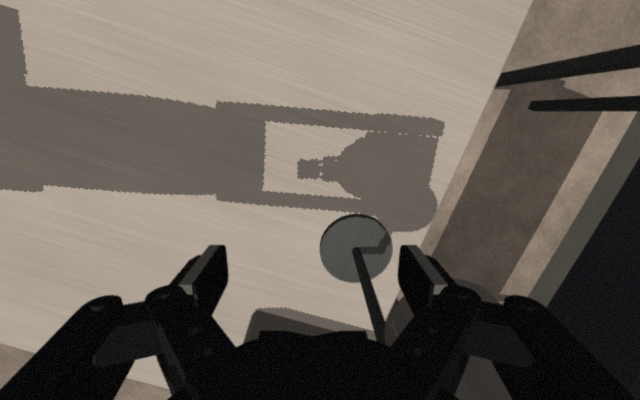

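The nozzle has two candidates. The grey one is at scene (222,180) / side (381,168), standing on the orange-brown wooden disc. The red one is at scene (198,148) / side (424,170). The grey one on the post fits the description, and I'll confirm it in crops.

```bash
cat > h.py <<'E'
import numpy as np, cv2
from scipy.optimize import least_squares
from scipy.spatial.transform import Rotation as Ro
def cam(s):
    f=200/np.tan(np.radians(s["vertical_fov"]/2)); R=cv2.Rodrigues(np.array(s["rvec"]))[0]
    return f,s["cx"],s["cy"],s["k1"],R,np.array(s["tvec"])
def proj(s,P):
    f,cx,cy,k,R,t=cam(s); P=np.atleast_2d(P); c=P@R.T+t; q=c[:,:2]/c[:,2:]; 
    r2=(q**2).sum(1,keepdims=True); return q*(1+k*r2)*f+[cx,cy]
def ray(s,uv):
    f,cx,cy,k,R,t=cam(s); d=(np.array(uv,float)-[cx,cy])/f; q=d.copy()
    for _ in range(20): q=d/(1+k*(q@q))
    v=R.T@np.array([q[0],q[1],1]); return -R.T@t, v/np.linalg.norm(v)
def atz(s,uv,z):
    o,v=ray(s,uv); return o+v*(z-o[2])/v[2]
def tri(obs):
    A=np.zeros((3,3));b=np.zeros(3)
    for s,uv in obs:
        o,v=ray(s,uv);M=np.eye(3)-np.outer(v,v);A+=M;b+=M@o
    P=np.linalg.solve(A,b); return P,[proj(s,P)[0]-uv for s,uv in obs]
def crop(s,name,x,y,w,h,k):
    c=s["image"][y:y+h,x:x+w]; c=cv2.resize(c,None,fx=k,fy=k,interpolation=cv2.INTER_CUBIC)
    c=cv2.convertScaleAbs(c,alpha=1.4,beta=15); 
    for i in range(0,w,10):
        cv2.line(c,(i*k,0),(i*k,6 if i%50 else 12),(0,255,255),1); 
        if i%20==0: cv2.putText(c,str(x+i),(i*k,22),0,.4,(0,255,255),1)
    for i in range(0,h,10):
        cv2.line(c,(0,i*k),(6,i*k),(0,255,255),1)
        if i%20==0: cv2.putText(c,str(y+i),(8,i*k+4),0,.4,(0,255,255),1)
    cv2.imwrite("pics/"+name,c)
E
python3 - <<'E'
from bench import r
from h import *
import pickle
d={n:r.snapshot(n) for n in["scene","side"]}; pickle.dump(d,open("d0.pkl","wb"))
s=d["scene"]; crop(s,"c1.png",170,110,100,110,5); crop(s,"c2.png",320,190,80,100,6)
s=d["side"]; crop(s,"c3.png",350,135,100,75,8); crop(s,"c4.png",235,190,80,65,9)
E
```

```text
(no output)
```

View pics/c1.png

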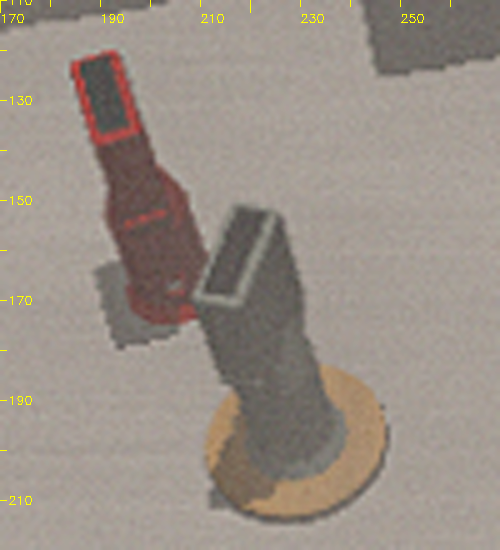

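View pics/c2.png

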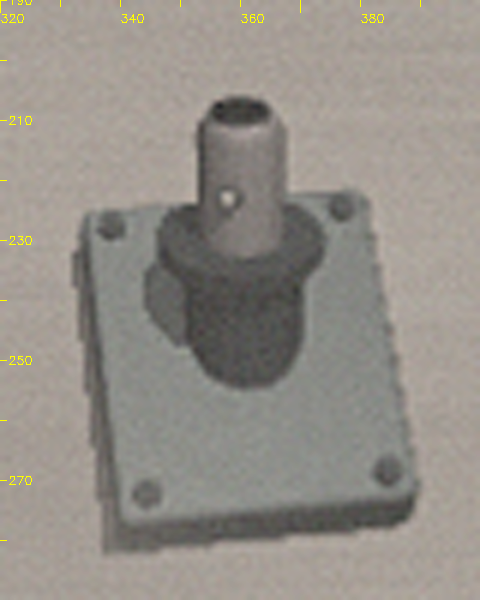

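View pics/c3.png

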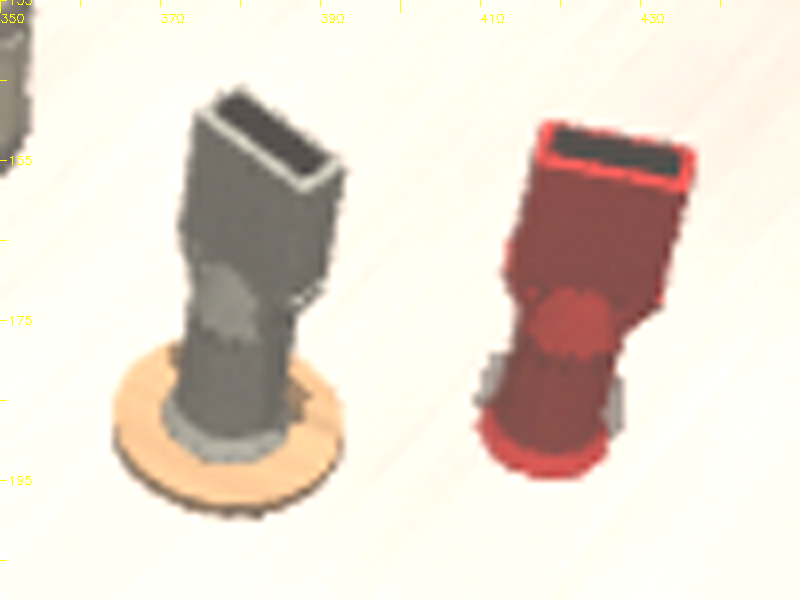

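View pics/c4.png

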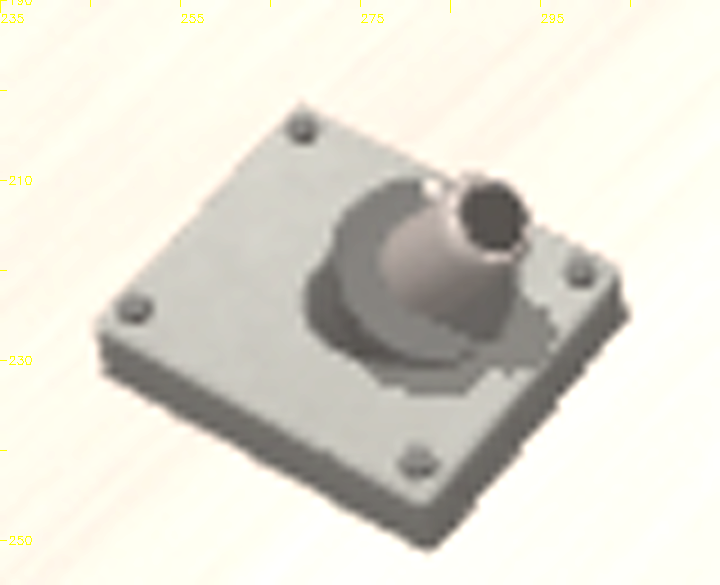

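Confirmed: the grey nozzle stands on the wooden disc. Its mouth corners are about (217,151), (226.6,152.6), (218,171) and (208.4,170) in scene. The stub's open end is at scene (360,208.5) / side (290,214), and the bright button is at scene (358,223) / side (283,211). Next I'll fit the models.

```bash
cat > fit.py <<'E'
from h import *
import pickle
d=pickle.load(open("d0.pkl","rb")); S,D=d["scene"],d["side"]
def cv(p,x,y,k): return np.array(p,float)/k+[x,y]-.5+.5/k
ms=cv([(235,205),(283,213),(240,305),(192,300)],170,110,5)
md=cv([(345,165),(303,190),(195,110),(240,85)],350,135,8)
# order: scene: (-x,-y),(-x,+y),(+x,+y),(+x,-y)
def noz(p):
    c,s=np.cos(p[2]),np.sin(p[2]); L=np.array([(-28,-12),(-28,12),(28,12),(28,-12)])
    return np.c_[L@np.array([[c,s],[-s,c]])+p[:2],np.full(4,158.)]
print("corner heights z=158:",[atz(S,u,158).round(0) for u in ms],[atz(D,u,158).round(0) for u in md])
f=lambda p:np.r_[(proj(S,noz(p))-ms).ravel(),(proj(D,noz(p))-md).ravel()]
q=least_squares(f,[*atz(S,ms.mean(0),158)[:2],0.5]); print("nozzle",q.x,np.degrees(q.x[2]),f(q.x).reshape(-1,2).round(1).tolist())
ts=cv((240,112),320,190,6); td=cv((494,215),235,190,9)
bs=cv((229,198),320,190,6); bd=cv((432,187),235,190,9)
T,e=tri([(S,ts),(D,td)]); print("tip",T,e)
B,e=tri([(S,bs),(D,bd)]); print("button",B,e)
cs=cv([(83,215),(365,190),(413,490),(122,520)],320,190,6); cd=cv([(620,275),(430,505),(97,325),(300,105)],235,190,9)
def base(p):
    c,s=np.cos(p[2]),np.sin(p[2])
    L=np.array([(-65,-55),(-65,55),(65,55),(65,-55)])
    return np.c_[L@np.array([[c,s],[-s,c]])+p[:2],np.full(4,30.)]
# side order corners: right(-x,-y)? decide by nearest
print([atz(S,u,30).round(0) for u in cs],[atz(D,u,30).round(0) for u in cd])
best=None
for k in range(4):
    c2=np.roll(cd,k,axis=0)
    f=lambda p:np.r_[(proj(S,base(p))-cs).ravel(),(proj(D,base(p))-c2).ravel()]
    q=least_squares(f,[*atz(S,cs.mean(0),30)[:2],0.])
    if best is None or q.cost<best.cost: best=q
print("base",best.x,np.degrees(best.x[2]),best.fun.reshape(-1,2).round(1).tolist())
E
python3 fit.py
```

```text
corner heights z=158: [array([ 475., -203.,  158.]), array([ 480., -181.,  158.]), array([ 530., -195.,  158.]), array([ 527., -216.,  158.])] [array([ 474., -203.,  158.]), array([ 479., -183.,  158.]), array([ 532., -195.,  158.]), array([ 526., -216.,  158.])]
nozzle [ 5.02916345e+02 -1.99058976e+02 -2.33296069e-01] -13.366880124350871 [[-0.2, -0.9], [0.4, -0.7], [0.2, 1.1], [-0.6, 0.2], [0.6, 0.0], [-0.2, 0.6], [-0.6, 0.0], [-0.2, -0.4]]
tip [597.20083582 107.63779627 108.38922715] [array([-0.01789485, -0.01109686]), array([-0.01537951,  0.0070398 ])]
button [625.62738195 103.34254913  96.25285493] [array([0.11518889, 0.07070906]), array([ 0.09682889, -0.04309419])]
[array([595.,  53.,  30.]), array([585., 162.,  30.]), array([710., 170.,  30.]), array([720.,  65.,  30.])] [array([593.,  56.,  30.]), array([584., 160.,  30.]), array([711., 172.,  30.]), array([721.,  65.,  30.])]
base [6.52384832e+02 1.12594543e+02 8.46941614e-02] 4.852617999568364 [[-0.5, -1.1], [-0.1, -0.9], [1.5, 1.1], [-0.5, 0.8], [1.2, -0.6], [-0.3, 0.6], [-0.6, 0.0], [0.3, -0.4]]
```

```bash
cat >> h.py <<'E'
def pose(st):
    return np.array(st["tool_pos"],float), Ro.from_euler("xyz",st["tcp_rot"],degrees=True)
def delta(st,p,R):
    p0,R0=pose(st); return R0.inv().apply(np.array(p)-p0), (R0.inv()*R).as_rotvec()
def show(st,p,R):
    d,w=delta(st,p,R); n=max(np.linalg.norm(d)/50,np.degrees(np.linalg.norm(w))/8.59)
    print("shift mm",d.round(1),"turn rad",w.round(4),"deg",np.degrees(np.linalg.norm(w)).round(2),"min rows",round(n,1))
E
python3 - <<'E'
from bench import r
from h import *
st=r.sense(); s=r.snapshot("wrist"); p,R=pose(st)
f,cx,cy,k,Rc,t=cam(s); C=-Rc.T@t
print("cam in tool",R.inv().apply(C-p), "axes in tool (cols x,y,z)\n",(R.inv().as_matrix()@Rc.T).round(3))
S=r.snapshot("scene");D=r.snapshot("side")
print("red top",tri([(S,(190.5,129)),(D,(427,154))]))
print("cup",atz(S,(415,175),0),"bottle",atz(S,(458,252),0),"tin",atz(S,(190,280),0))
E
```

```text
cam in tool [ 7.00619650e+01  8.11714403e-03 -1.42776295e+02] axes in tool (cols x,y,z)
 [[ 0.    -0.961 -0.278]
 [ 1.     0.001 -0.   ]
 [ 0.    -0.278  0.961]]
red top (array([ 402.90351426, -275.67509466,  149.36243381]), [array([-0.03084551, -0.02676904]), array([-0.02546332,  0.02160343])])
cup [434.31745538 265.86436909   0.        ] bottle [652.24072702 340.31106168   0.        ] tin [ 715.11432052 -269.15519345    0.        ]
```

Emit:
carry_out --increments '[[[0.036, -0.03, 0], [0, 0, 0], 0], [[0.036, -0.03, 0], [0, 0, 0], 0], [[0.036, -0.03, 0], [0, 0, 0], 0], [[0.036, -0.03, 0], [0, 0, 0], 0], [[0.036, -0.03, 0], [0, 0, 0], 0], [[0.036, -0.03, 0], [0, 0, 0], 0], [[0.036, -0.03, 0], [0, 0, 0], 0], [[0.036, -0.03, 0], [0, 0, 0], 0], [[0.036, -0.03, 0], [0, 0, 0], 0], [[0.036, -0.03, 0], [0, 0, 0], 0], [[0.036, -0.03, 0], [0, 0, 0], 0], [[0.036, -0.03, 0], [0, 0, 0], 0]]'

```text
time: 1.6
tool_pos: [493.4, -81.5, 231.5]
tcp_rot: [179.8, -0.2, 17.5]
ft_force: [0.5, -1.4, 0.1]
finger_gap: 85.5
```

Run:
```python
from bench import r
from h import *
st=r.sense(); print(st["time"],st["tool_pos"],st["tcp_rot"])
show(st,[610,108,215],Ro.from_euler("xyz",[180,0,5],degrees=True))
s=r.snapshot("wrist"); cv2.imwrite("pics/w1.png",s["image"])
```

```text
1.6 [493.38104795 -81.5024217  231.5235962 ] [179.75160236  -0.21529279  17.46388352]
shift mm [ 168.1 -145.8   16.5] turn rad [ 0.0039 -0.0042  0.2175] deg 12.47 min rows 4.5
```

Emit:
carry_out --increments '[[[0.034, -0.03, 0.003], [0, 0, 0.05], 0], [[0.034, -0.03, 0.003], [0, 0, 0.05], 0], [[0.034, -0.028, 0.003], [0, 0, 0.05], 0], [[0.032, -0.024, 0.004], [0, 0, 0.05], 0], [[0.027, -0.02, 0.004], [0, 0, 0.02], 0], [[0, 0, 0], [0, 0, 0], 0]]'

```text
time: 2.25
tool_pos: [627.9, 93.9, 215.1]
tcp_rot: [180.0, -0.5, 4.8]
ft_force: [-0.3, -0.1, -0.2]
finger_gap: 85.5
```

Run:
```python
from bench import r
from h import *
import pickle
st=r.sense(); print(st["time"],st["tool_pos"],st["tcp_rot"],st["joint_pos"])
s=r.snapshot("wrist"); cv2.imwrite("pics/w2.png",s["image"]); pickle.dump(s,open("w2.pkl","wb"))
```

```text
2.25 [627.92564423  93.93256819 215.08884515] [179.98467871  -0.51861535   4.83559248] [ 3.88635958e+00  1.27499924e+01  8.10588333e+01 -6.74690920e-03
  8.56723764e+01  8.90513151e+01]
```

View pics/w2.png

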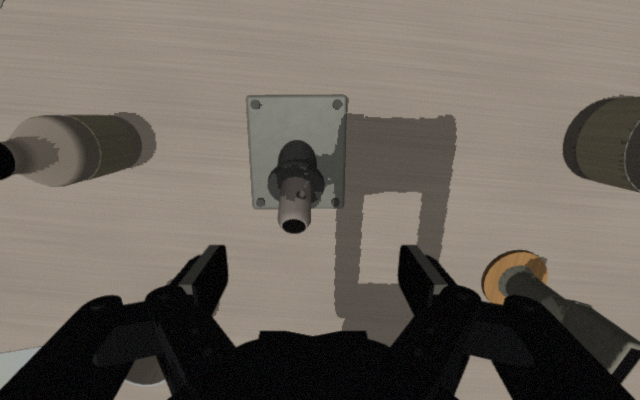

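The base is at (250–347, 95–208) and the stub's open end at (293,226). The button is at about (302,193). I'll enlarge it and fit all three views jointly.

Run:
```python
from h import *
import pickle
s=pickle.load(open("w2.pkl","rb")); s["image"]=cv2.convertScaleAbs(s["image"],alpha=1.8); crop(s,"w2c.png",240,130,100,110,5)
```

```text
(no output)
```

View pics/w2c.png

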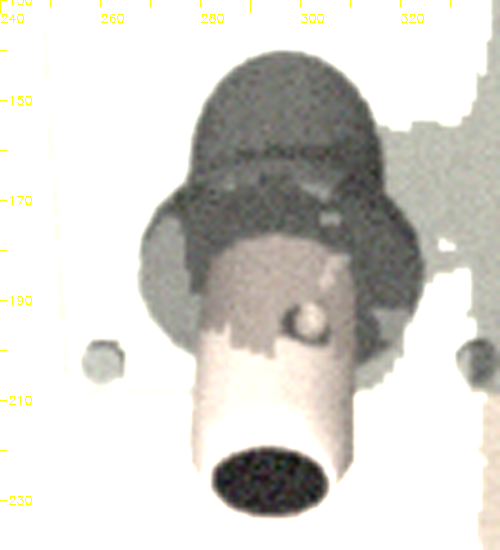

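```bash
cat > fit2.py <<'E'
from fit import *
W=pickle.load(open("w2.pkl","rb"))
tw=cv((270,481),240,130,5); bw=cv((311,319),240,130,5)
cw=np.array([(253,208),(347,208),(347,95),(247,96)],float)  # approx
print([atz(W,u,30).round(0) for u in cw])
print("tipW",tri([(S,ts),(D,td),(W,tw)])); print("butW",tri([(S,bs),(D,bd),(W,bw)]))
A=np.radians(32)
def fr(psi):
    c,s=np.cos(psi),np.sin(psi); z=np.array([-np.sin(A)*c,-np.sin(A)*s,np.cos(A)]); x=np.array([np.cos(A)*c,np.cos(A)*s,np.sin(A)]); return x,np.array([-s,c,0]),z
def model(p):
    x,y,z=fr(p[3]); T=p[:3]; return T, T-26*z+p[5]*(np.cos(p[4])*x+np.sin(p[4])*y)
def res(p):
    T,B=model(p); o=[]
    for s,t,b in((S,ts,bs),(D,td,bd),(W,tw,bw)): o+=[proj(s,T)[0]-t,proj(s,B)[0]-b]
    o=np.array(o).ravel()
    return np.r_[o,(p[3]-best.x[2])/0.01,(p[5]-21)/1,(p[2]-106.4)/3]
q=least_squares(res,[597,107,108,.085,-.3,21]); print(q.x,np.degrees(q.x[3:5]),res(q.x).round(2))
cov=np.linalg.inv(q.jac.T@q.jac); print("sd",np.sqrt(np.diag(cov)).round(3))
for s,n in((S,"S"),(D,"D"),(W,"W")): print(n,{round(np.degrees(t)):proj(s,model(np.r_[q.x[:4],t,21])[1])[0].round(1).tolist() for t in np.radians([-30,-20,-10])})
E
python3 fit2.py | tail -12
```

```text
[array([595.,  53.,  30.]), array([585., 162.,  30.]), array([710., 170.,  30.]), array([720.,  65.,  30.])] [array([593.,  56.,  30.]), array([584., 160.,  30.]), array([711., 172.,  30.]), array([721.,  65.,  30.])]
base [6.52384832e+02 1.12594543e+02 8.46941614e-02] 4.852617999568364 [[-0.5, -1.1], [-0.1, -0.9], [1.5, 1.1], [-0.5, 0.8], [1.2, -0.6], [-0.3, 0.6], [-0.6, 0.0], [0.3, -0.4]]
[array([586., 161.,  30.]), array([595.,  50.,  30.]), array([722.,  65.,  30.]), array([712., 172.,  30.])]
tipW (array([597.46651221, 108.01813607, 108.33058298]), [array([0.16468366, 0.1078265 ]), array([-0.18282701,  0.06167157]), array([0.77334748, 0.64810669])])
butW (array([625.84503016, 103.45847319,  96.18027274]), [array([0.17261069, 0.17618732]), array([ 0.00971885, -0.03788099]), array([0.26505272, 0.43446283])])
[ 5.96582599e+02  1.08695436e+02  1.07306903e+02  8.47417149e-02
 -3.95761487e-01  2.01845413e+01] [  4.85534261 -22.67546291] [ 0.42 -0.    0.15  0.77 -0.07  0.62 -0.2   0.05  0.05  1.07  0.39 -0.74
  0.   -0.82  0.3 ]
sd [0.904 0.809 1.737 0.01  0.062 0.859]
S {-30: [356.6, 223.4], -20: [358.3, 223.6], -10: [360.0, 223.7]}
D {-30: [283.1, 209.8], -20: [281.9, 210.2], -10: [280.9, 210.9]}
W {-30: [305.1, 193.0], -20: [301.5, 191.9], -10: [297.7, 191.2]}
```

Run:
```python
from bench import r
from h import *
st=r.sense()
show(st,[503,-199,225],Ro.from_euler("xyz",[180,0,-13.4],degrees=True))
```

```text
shift mm [-148.2  280.2  -10.5] turn rad [-0.0005 -0.0088  0.3184] deg 18.25 min rows 6.3
```

Emit:
carry_out --increments '[[[-0.021, 0.04, 0], [0, 0, 0], 0], [[-0.021, 0.04, -0.002], [0, 0, 0], 0], [[-0.021, 0.04, -0.002], [0, 0, 0], 0], [[-0.021, 0.04, -0.002], [0, 0, 0], 0], [[-0.021, 0.04, -0.002], [0, 0, 0], 0], [[-0.021, 0.04, -0.002], [0, 0, 0], 0], [[0, 0, 0], [0, 0, 0.12], 0], [[0, 0, 0], [0, 0, 0.12], 0], [[0, 0, 0], [0, 0, 0.08], 0]]'

```text
time: 3.2
tool_pos: [510.9, -172.8, 227.6]
tcp_rot: [179.9, -0.7, -14.1]
ft_force: [0.5, 0.1, -0.2]
finger_gap: 85.5
```

Run:
```python
from bench import r
from h import *
import pickle
st=r.sense(); print(st["time"],st["tool_pos"],st["tcp_rot"])
show(st,[503,-199,225],Ro.from_euler("xyz",[180,0,-13.4],degrees=True))
s=r.snapshot("wrist"); cv2.imwrite("pics/w3.png",s["image"]); pickle.dump(s,open("w3.pkl","wb"))
```

```text
3.2 [ 510.93791924 -172.75092508  227.61362872] [179.85165848  -0.69311787 -14.08548447]
shift mm [-1.3 27.4  2.7] turn rad [ 0.0027 -0.0121 -0.012 ] deg 0.99 min rows 0.6
```

View pics/w3.png

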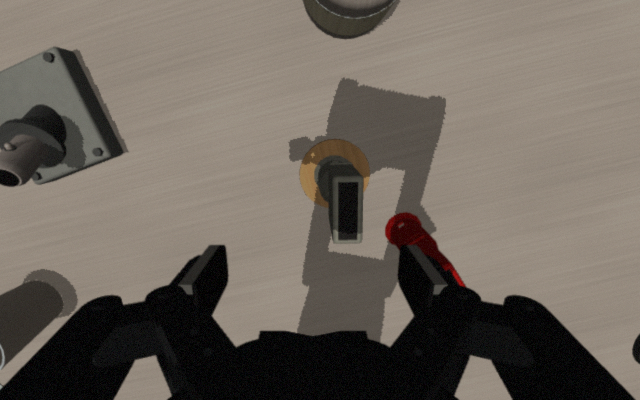

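The wrist view shows the grey nozzle's mouth with corners at about (333,178), (361,178), (363,242) and (333,243). It is square to the jaws, and the red one is off to the lower right at (404,230).

Run:
```python
from h import *
import pickle
s=pickle.load(open("w3.pkl","rb")); s2=dict(s); s2["image"]=cv2.convertScaleAbs(s["image"],alpha=1.8); crop(s2,"w3c.png",310,160,75,100,6)
u=[(333,178),(361,178),(363,242),(333,243)]
P=np.array([atz(s,x,158) for x in u]); print(P.round(1),P.mean(0)); print(P[0]-P[3],P[1]-P[2])
```

```text
[[ 530.8 -194.   158. ]
 [ 525.7 -214.4  158. ]
 [ 474.2 -205.6  158. ]
 [ 479.2 -182.1  158. ]] [ 502.48684466 -199.03287767  158.        ]
[ 51.55534108 -11.87791573   0.        ] [51.47531499 -8.8267238   0.        ]
```

View pics/w3c.png

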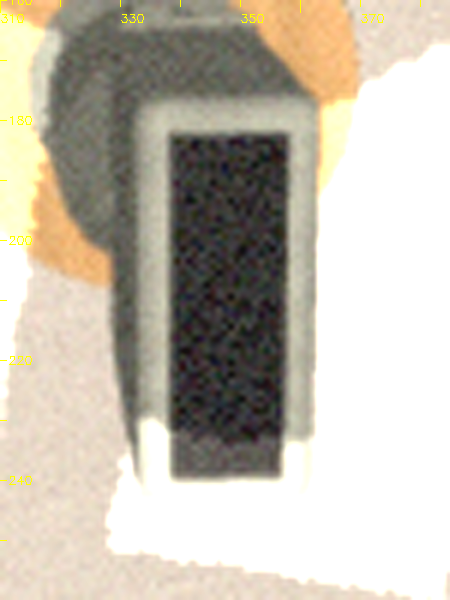

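Emit:
carry_out --increments '[[[-0.001, 0.021, 0], [0.002, -0.01, -0.01], 0], [[-0.001, 0.008, 0.005], [0, 0, 0], 0], [[0, 0.001, 0.03], [0, 0, 0], 0]]'

```text
time: 3.55
tool_pos: [502.5, -204.5, 197.9]
tcp_rot: [179.8, -0.7, -13.6]
ft_force: [0.8, 0.3, 1.0]
finger_gap: 85.3
```

Run:
```python
from bench import r
from h import *
st=r.sense(); print(st["time"],st["tool_pos"],st["tcp_rot"])
show(st,[502.5,-199,117],Ro.from_euler("xyz",[180,0,-13.4],degrees=True))
```

```text
3.55 [ 502.53627762 -204.5085011   197.91193784] [179.81115195  -0.69400145 -13.55889497]
shift mm [-2.3 -5.6 80.9] turn rad [ 0.0033 -0.0121 -0.0028] deg 0.74 min rows 1.6
```

Emit:
carry_out --increments '[[[-0.002, -0.005, 0.005], [0, -0.012, 0], 0], [[0, 0, 0.02], [0, 0, 0], 0], [[0, 0, 0.02], [0, 0, 0], 0], [[0, 0, 0.015], [0, 0, 0], 0], [[0, 0, 0.01], [0, 0, 0], 0], [[0, 0, 0], [0, 0, 0], 0]]'

```text
time: 4.15
tool_pos: [498.6, -196.4, 123.4]
tcp_rot: [179.9, 0.4, -13.4]
ft_force: [0.0, 0.3, 0.0]
finger_gap: 85.3
```

Run:
```python
from bench import r
from h import *
st=r.sense(); print(st["time"],st["tool_pos"],st["tcp_rot"],st["ft_force"])
show(st,[502.5,-199,117],Ro.from_euler("xyz",[180,0,-13.4],degrees=True))
```

```text
4.15 [ 498.56081751 -196.39515595  123.40646046] [179.92758903   0.38522396 -13.35277417] [0.02959664 0.28127043 0.01564168]
shift mm [4.5 1.6 6.4] turn rad [0.0013 0.0067 0.0008] deg 0.39 min rows 0.2
```

Emit:
carry_out --increments '[[[0.004, 0.002, 0.006], [0, 0.006, 0], 0], [[0, 0, 0], [0, 0, 0], 0]]'

```text
time: 4.35
tool_pos: [502.9, -199.5, 118.2]
tcp_rot: [179.9, -0.1, -13.3]
ft_force: [-0.4, -0.4, -1.2]
finger_gap: 85.4
```

Run:
```python
from bench import r
from h import *
st=r.sense(); print(st["time"],st["tool_pos"],st["tcp_rot"],st["ft_force"])
show(st,[502.5,-199,117],Ro.from_euler("xyz",[180,0,-13.4],degrees=True))
```

```text
4.35 [ 502.94689693 -199.50486022  118.2319858 ] [ 1.79911013e+02 -6.50467677e-02 -1.33141857e+01] [-0.36377394 -0.39030708 -1.16962578]
shift mm [-0.6 -0.4  1.2] turn rad [ 0.0016 -0.0011  0.0015] deg 0.14 min rows 0.0
```

Emit:
carry_out --increments '[[[0, 0, 0.001], [0, 0, 0], 0.5], [[0, 0, 0], [0, 0, 0], 1], [[0, 0, 0], [0, 0, 0], 1], [[0, 0, 0], [0, 0, 0], 1], [[0, 0, 0], [0, 0, 0], 1], [[0, 0, 0], [0, 0, 0], 1], [[0, 0, 0], [0, 0, 0], 1], [[0, 0, 0], [0, 0, 0], 1]]' --newtons 70

```text
time: 5.15
tool_pos: [504.3, -200.4, 119.6]
tcp_rot: [179.9, -0.3, -13.3]
ft_force: [0.2, 0.4, -0.7]
finger_gap: 23.2
```

Emit:
carry_out --increments '[[[0, 0, -0.01], [0, 0, 0], 1], [[0, 0, -0.02], [0, 0, 0], 1], [[0, 0, -0.03], [0, 0, 0], 1], [[0, 0, -0.03], [0, 0, 0], 1], [[0, 0, -0.02], [0, 0, 0], 1], [[0, 0, 0], [0, 0, 0], 1]]'

```text
time: 5.75
tool_pos: [502.5, -199.2, 234.6]
tcp_rot: [179.9, -0.1, -13.3]
ft_force: [0.2, -0.5, -1.4]
finger_gap: 23.3
```

Run:
```python
from bench import r
from h import *
import pickle
st=r.sense(); print(st["time"],st["tool_pos"],st["tcp_rot"],st["ft_force"],st["joint_pos"],st["finger_gap"])
o={n:r.snapshot(n) for n in("scene","side","wrist")}; o["st"]=st; pickle.dump(o,open("g1.pkl","wb"))
cv2.imwrite("pics/g1w.png",o["wrist"]["image"]); crop(o["side"],"g1d.png",330,80,110,120,5);crop(o["scene"],"g1s.png",170,80,110,120,5)
```

```text
5.75 [ 502.45357975 -199.17252273  234.60042801] [ 1.79917757e+02 -5.97820762e-02 -1.33244844e+01] [ 0.15048517 -0.45759689 -1.41236172] [-2.70145011e+01 -1.90648717e+00  9.46060190e+01 -6.58348154e-02
  8.72229220e+01  7.63131714e+01] 23.336838656044968
```

View pics/g1w.png

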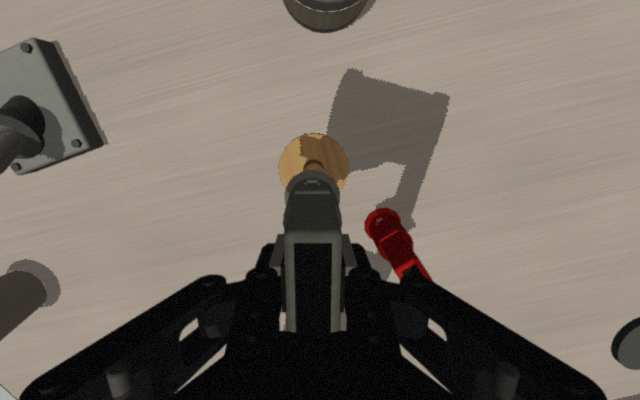

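View pics/g1d.png

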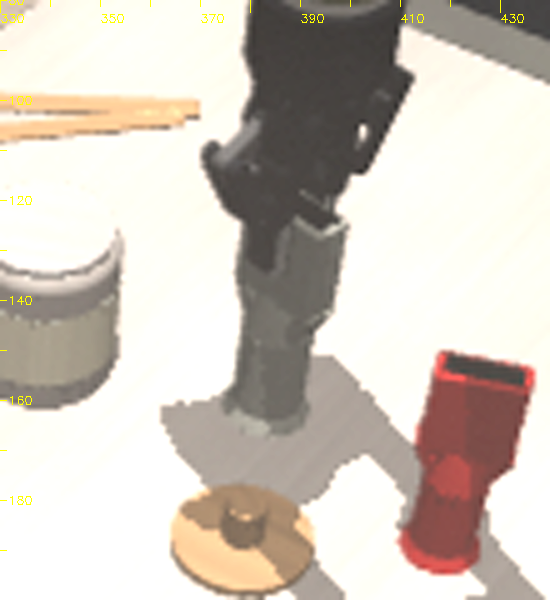

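View pics/g1s.png

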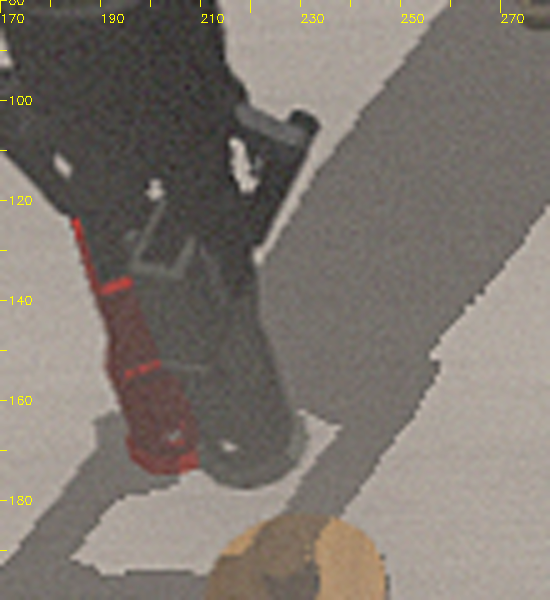

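Run:
```python
from h import *
import pickle
o=pickle.load(open("g1.pkl","rb")); w=o["wrist"]; p,R=pose(o["st"])
w2=dict(w); w2["image"]=cv2.convertScaleAbs(w["image"],alpha=1.8); crop(w2,"g1wc.png",265,150,100,110,5)
for dx in(-2,0,2):
  for n,q in dict(mouthfar=(28,0,-38.4),mL=(28,-12,-38.4),mR=(28,12,-38.4),rimfar=(25.5,0,111.6),rimL=(0,-25.5,111.6),rimR=(0,25.5,111.6),flareTop=(20,0,102)).items():
    print(dx,n,proj(w,p+R.apply(np.array(q)+[dx,0,0]))[0].round(1))
for n in("scene","side"):
  c=proj(o[n],p+R.apply([[0,0,111.6],[25.5,0,111.6],[-25.5,0,111.6],[0,25.5,111.6],[0,-25.5,111.6]])); print(n,c.round(1).tolist())
```

```text
-2 mouthfar [312.4 232.7]
-2 mL [280.4 232.7]
-2 mR [344.4 232.7]
-2 rimfar [312.7 166.7]
-2 rimL [284.4 194.8]
-2 rimR [341.1 194.8]
-2 flareTop [312.7 175.2]
0 mouthfar [312.4 227.7]
0 mL [280.2 227.7]
0 mR [344.5 227.8]
0 rimfar [312.8 164.5]
0 rimL [284.3 192.6]
0 rimR [341.2 192.7]
0 flareTop [312.7 172.9]
2 mouthfar [312.4 222.7]
2 mL [280.  222.7]
2 mR [344.7 222.8]
2 rimfar [312.8 162.2]
2 rimL [284.2 190.5]
2 rimR [341.2 190.5]
2 flareTop [312.7 170.5]
scene [[220.1, 169.9], [216.2, 179.0], [223.9, 161.0], [209.5, 167.9], [230.8, 171.9]]
side [[382.0, 160.6], [375.9, 155.9], [388.3, 165.4], [388.3, 156.8], [375.7, 164.5]]
```

View pics/g1wc.png

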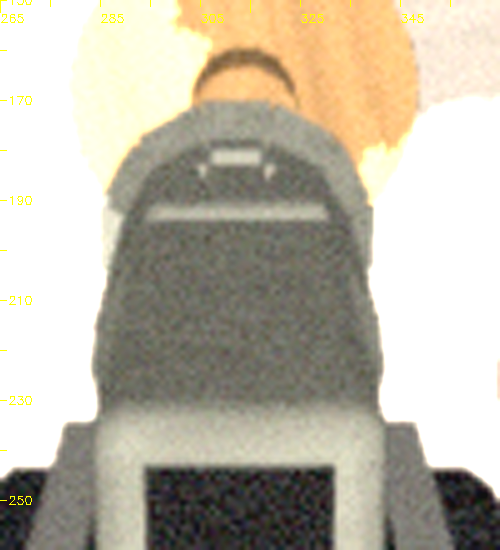

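Run:
```python
from h import *
import pickle
o=pickle.load(open("g1.pkl","rb")); w=o["wrist"]; p,R=pose(o["st"])
import cv2
S=o["scene"];D=o["side"]
def pts(q,L): # nozzle frame: x=tool x, y=-tool y, z=-tool z ; q=dx,dz,tilt about y
    N=np.array(L,float)*[1,-1,-1]; return p+R.apply(Ro.from_rotvec([0,q[2],0]).apply(N)+[q[0],0,q[1]])
for q in [(-1.5,111.6,0),(-1.5,118,0),(0,118,0),(0,118,-.04),(-1.5,118,.04)]:
    a=proj(w,pts(q,[(28,-12,150),(28,12,150),(25,0,0),(0,25,0),(0,-25,0),(28,-11.6,88),(28,11.6,88)])).round(1); print(q,"mouth",a[0],a[1],"rimfar",a[2],"rimLR",a[3],a[4],"shoulder",a[5],a[6])
    # rim outlines
    t=np.linspace(0,6.283,60); c=[(25.3*np.cos(x),25.3*np.sin(x),0) for x in t]
    for n,im in(("scene",S),("side",D)):
        b=proj(im,pts(q,c)); m=proj(im,pts(q,[(28,-12,150),(28,12,150),(-28,12,150),(-28,-12,150)])); print("   ",n,"xmin/max",b[:,0].min().round(1),b[:,0].max().round(1),"ymax",b[:,1].max().round(1),"mouth",m.round(1).tolist())
```

```text
(-1.5, 111.6, 0) mouth [344.4 231.5] [280.3 231.4] rimfar [312.7 166.7] rimLR [284.9 194.2] [340.6 194.3] shoulder [332.6 189.2] [292.6 189.1]
    scene xmin/max 209.1 231.6 ymax 178.6 mouth [[194.7, 133.8], [206.2, 135.7], [216.4, 114.6], [205.2, 112.8]]
    side xmin/max 373.7 391.2 ymax 167.1 mouth [[384.6, 113.1], [378.1, 116.7], [393.2, 127.3], [399.7, 123.5]]
(-1.5, 118, 0) mouth [342.7 225.1] [282.1 225. ] rimfar [312.8 165.4] rimLR [285.5 192.3] [339.9 192.4] shoulder [331.9 186.4] [293.3 186.4]
    scene xmin/max 209.7 232.1 ymax 180.3 mouth [[195.5, 135.9], [206.9, 137.9], [217.0, 116.8], [205.8, 115.0]]
    side xmin/max 373.5 390.9 ymax 168.6 mouth [[384.3, 115.0], [377.9, 118.6], [392.9, 129.2], [399.4, 125.5]]
(0, 118, 0) mouth [342.9 221.5] [282.  221.5] rimfar [312.8 163.8] rimLR [285.5 190.8] [340.  190.8] shoulder [332. 184.] [293.3 184. ]
    scene xmin/max 209.5 231.9 ymax 180.8 mouth [[195.2, 136.5], [206.7, 138.5], [216.7, 117.4], [205.6, 115.6]]
    side xmin/max 373.1 390.5 ymax 168.4 mouth [[383.9, 114.7], [377.5, 118.3], [392.5, 128.9], [398.9, 125.2]]
(0, 118, -0.04) mouth [343.  206.2] [281.8 206.1] rimfar [312.8 163.6] rimLR [285.5 190.8] [340.  190.8] shoulder [332.  177.9] [293.3 177.8]
    scene xmin/max 209.5 231.8 ymax 181.1 mouth [[194.2, 139.2], [205.7, 141.2], [215.6, 119.2], [204.4, 117.4]]
    side xmin/max 373.1 390.5 ymax 168.2 mouth [[382.3, 114.0], [375.9, 117.6], [390.9, 127.5], [397.3, 123.7]]
(-1.5, 118, 0.04) mouth [342.5 240.1] [282.3 240.1] rimfar [312.8 165.7] rimLR [285.5 192.3] [339.9 192.4] shoulder [331.9 192.6] [293.3 192.6]
    scene xmin/max 209.7 232.1 ymax 180.0 mouth [[196.5, 133.3], [207.9, 135.2], [218.1, 115.1], [207.0, 113.3]]
    side xmin/max 373.5 390.8 ymax 168.8 mouth [[385.9, 115.8], [379.5, 119.4], [394.5, 130.8], [400.9, 127.0]]
```

```bash
cat > tgt.py <<'E'
from h import *
A=np.radians(32); PSI=np.radians(4.85); T=np.array([597.,108.4,107.8]); DX,DZ=-1.5,112.
c,s=np.cos(PSI),np.sin(PSI); SX=np.array([np.cos(A)*c,np.cos(A)*s,np.sin(A)]); SY=np.array([-s,c,0]); SZ=np.array([-np.sin(A)*c,-np.sin(A)*s,np.cos(A)])
def target(h,th):  # h: rim height above collar, th deg
    t=np.radians(th); nx=np.cos(t)*SX+np.sin(t)*SY; ny=np.cross(SZ,nx)
    return T+(h-50)*SZ-DX*nx+DZ*SZ, Ro.from_matrix(np.c_[nx,-ny,-SZ])
def where(st):
    p,R=pose(st); M=R.as_matrix(); rim=p+M@[DX,0,DZ]; v=rim-(T-50*SZ); n=M[:,0]
    return dict(h=round(v@SZ,1),ex=round(v@SX,1),ey=round(v@SY,1),th=round(np.degrees(np.arctan2(n@SY,n@SX)),2),tilt=np.degrees(np.arccos(np.clip(-M[:,2]@SZ,-1,1))).round(2))
E
python3 - <<'E'
from bench import r
from tgt import *
st=r.sense(); p,R=target(70,-22.5); print(p,R.as_euler("xyz",degrees=True)); print(R.as_matrix().round(3)); show(st,[500,100,250],R); show(st,p,R)
E
```

```text
[528.5206795  102.01335765 220.47672104] [-166.55156306  -29.31308258  -21.18234907]
[[ 0.813 -0.245  0.528]
 [-0.315 -0.948  0.045]
 [ 0.49  -0.203 -0.848]]
shift mm [ -69.4 -290.1  -19.9] turn rad [0.1943 0.5294 0.0729] deg 32.58 min rows 6.0
shift mm [ -41.9 -298.6    9.4] turn rad [0.1943 0.5294 0.0729] deg 32.58 min rows 6.0
```

Emit:
carry_out --increments '[[[-0.011, -0.03, -0.004], [0, 0, 0], 1], [[-0.011, -0.045, -0.004], [0, 0, 0], 1], [[-0.011, -0.045, -0.004], [0, 0, 0], 1], [[-0.011, -0.045, -0.004], [0, 0, 0], 1], [[-0.011, -0.045, -0.004], [0, 0, 0], 1], [[-0.011, -0.045, -0.004], [0, 0, 0], 1], [[-0.003, -0.025, 0], [0, 0, 0], 1], [[0, 0, 0], [0.02, 0.05, 0.007], 1], [[0, 0, 0], [0.045, 0.12, 0.017], 1], [[0, 0, 0], [0.045, 0.12, 0.017], 1], [[0, 0, 0], [0.045, 0.12, 0.017], 1], [[0, 0, 0], [0.03, 0.08, 0.012], 1]]'

```text
time: 7.1
tool_pos: [487.8, 102.4, 226.8]
tcp_rot: [-167.7, -25.7, -20.6]
ft_force: [0.2, 0.6, -2.3]
finger_gap: 22.8
```

Run:
```python
from bench import r
from tgt import *
st=r.sense(); print(st["time"],st["tool_pos"],st["joint_pos"].round(1),st["ft_force"].round(1)); p,R=target(70,-22.5); show(st,p,R); print(where(st))
```

```text
7.1 [487.75046837 102.42497731 226.81315444] [ 5.900e+00 -3.870e+01  1.284e+02  1.000e-01  6.210e+01  1.137e+02] [ 0.2  0.6 -2.3]
shift mm [31.8 -8.9 24.8] turn rad [ 0.0155  0.064  -0.0054] deg 3.78 min rows 0.8
{'h': np.float64(97.2), 'ex': np.float64(-38.3), 'ey': np.float64(5.0), 'th': np.float64(-22.84), 'tilt': np.float64(3.77)}
```

Emit:
carry_out --increments '[[[0.012, -0.003, 0.002], [0.006, 0.022, -0.002], 1], [[0.012, -0.003, 0.002], [0.006, 0.022, -0.002], 1], [[0.008, -0.002, 0.004], [0.003, 0.015, -0.001], 1], [[0, 0, 0.004], [0, 0, 0], 1], [[0, 0, 0], [0, 0, 0], 1]]'

```text
time: 7.6
tool_pos: [515.6, 100.1, 217.9]
tcp_rot: [-167.0, -28.4, -20.9]
ft_force: [0.7, 0.1, -2.1]
finger_gap: 23.7
```

Run:
```python
from bench import r
from tgt import *
import pickle
st=r.sense(); print(st["time"],st["tool_pos"],st["joint_pos"].round(1),st["ft_force"].round(1)); p,R=target(62,-22.5); show(st,p,R); print(where(st))
o={n:r.snapshot(n) for n in("scene","side","wrist")}; o["st"]=st; pickle.dump(o,open("g2.pkl","wb"))
w2=dict(o["wrist"]); w2["image"]=cv2.convertScaleAbs(w2["image"],alpha=1.8); cv2.imwrite("pics/g2w.png",w2["image"]); crop(o["side"],"g2d.png",235,150,90,95,6);crop(o["scene"],"g2s.png",310,120,90,140,4)
```

```text
7.6 [515.63220243 100.10928324 217.9168473 ] [  5.6 -35.6 128.3  -0.4  56.3 113.4] [ 0.7  0.1 -2.1]
shift mm [11.3 -5.6 12.5] turn rad [0.0053 0.0165 0.0001] deg 0.99 min rows 0.4
{'h': np.float64(74.8), 'ex': np.float64(-14.3), 'ey': np.float64(-0.7), 'th': np.float64(-22.5), 'tilt': np.float64(0.99)}
```

View pics/g2w.png

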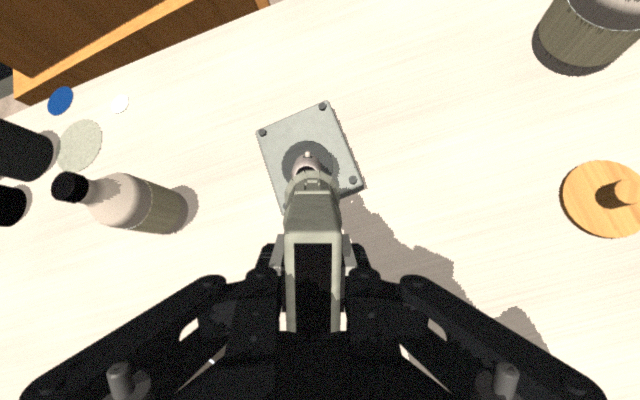

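View pics/g2d.png

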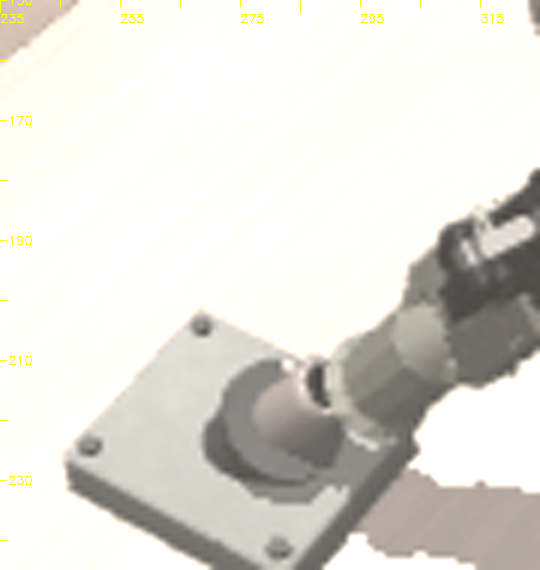

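View pics/g2s.png

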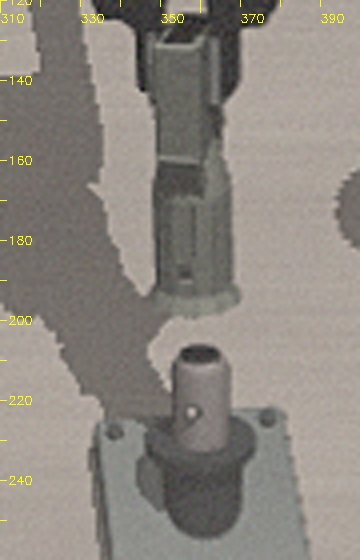

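The nozzle is gripped and squarely tilted. The button (307,153) and the stub tip (307,170) share a column in the wrist view, so the hole side is nearly lined up with the button. Centring now.

Emit:
carry_out --increments '[[[0.007, -0.003, 0], [0.005, 0.012, 0], 1], [[0.005, -0.002, 0.003], [0, 0.004, 0], 1], [[0, 0, 0], [0, 0, 0], 1]]'

```text
time: 8.05
tool_pos: [530.3, 101.4, 225.1]
tcp_rot: [-166.4, -29.5, -21.2]
ft_force: [1.0, 1.0, -1.2]
finger_gap: 23.1
```

```bash
cat > st.py <<'E'
import sys
from bench import r
from tgt import *
h,th=float(sys.argv[1]),float(sys.argv[2])
st=r.sense(); print(round(st["time"],2),st["tool_pos"].round(1)); p,R=target(h,th); show(st,p,R); print(where(st))
p0,R0=pose(st); print("F tool",R0.inv().apply(st["ft_force"]).round(1),"M tool",R0.inv().apply(st["wrist_torque"]).round(2), st["finger_gap"])
E
python3 st.py 57 -22.5
python3 - <<'E'
from bench import r
from tgt import *
w2=r.snapshot("wrist"); w2["image"]=cv2.convertScaleAbs(w2["image"],alpha=1.8); crop(w2,"g3w.png",270,130,85,90,6)
crop(r.snapshot("side"),"g3d.png",255,180,80,65,8)
crop(r.snapshot("scene"),"g3s.png",320,140,80,100,6)
E
```

```text
8.05 [530.3 101.4 225.1]
shift mm [-3.9  0.8 16. ] turn rad [-0.0015 -0.004  -0.0001] deg 0.24 min rows 0.3
{'h': np.float64(73.0), 'ex': np.float64(4.3), 'ey': np.float64(-0.7), 'th': np.float64(-22.5), 'tilt': np.float64(0.24)}
F tool [-0.1 -1.   1.6] M tool [-0.18 -0.46  0.03] 23.093351560060125
```

View pics/g3w.png

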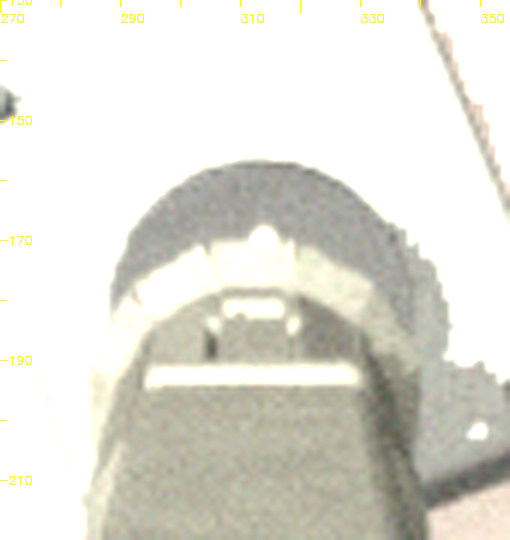

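View pics/g3d.png

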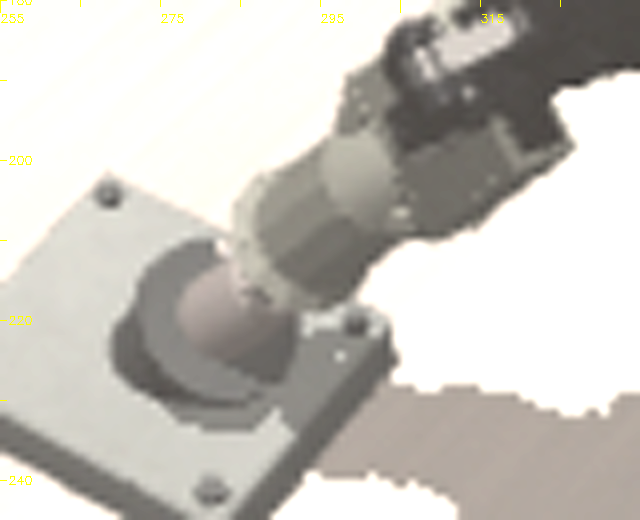

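View pics/g3s.png

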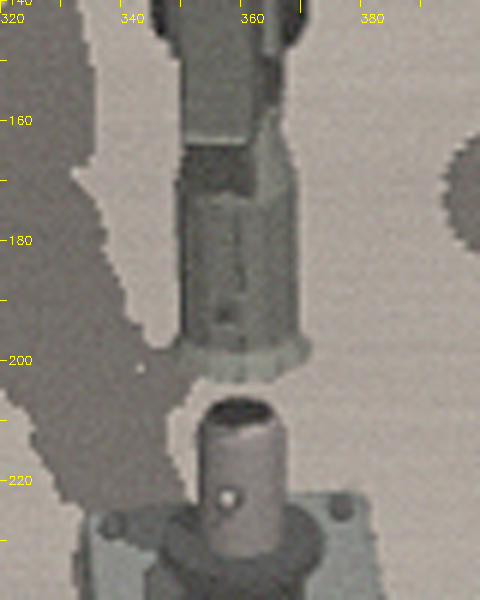

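Well lined up: hole at scene (358,191.5), button at (358,222.5), and the axes within about 0.5 px. Going on.

Emit:
carry_out --increments '[[[-0.003, 0.001, 0.003], [0, 0, 0], 1], [[-0.001, 0, 0.005], [0, 0, 0], 1], [[0, 0, 0.005], [0, 0, 0], 1], [[0, 0, 0.003], [0, 0, 0], 1], [[0, 0, 0], [0, 0, 0], 1]]'

```text
time: 8.7
tool_pos: [534.5, 102.5, 206.9]
tcp_rot: [-166.5, -29.4, -21.2]
ft_force: [0.4, -0.0, -1.5]
finger_gap: 23.0
```

```bash
python3 st.py 40 -22.5
```

```text
8.7 [534.5 102.5 206.9]
shift mm [ 1.9 -0.8 15.3] turn rad [-0.0009 -0.0022  0.0001] deg 0.13 min rows 0.3
{'h': np.float64(55.3), 'ex': np.float64(-1.9), 'ey': np.float64(-0.0), 'th': np.float64(-22.49), 'tilt': np.float64(0.13)}
F tool [-0.4  0.2  1.4] M tool [-0.12 -0.37  0.01] 22.989246606176845
```

Emit:
carry_out --increments '[[[0.0015, -0.001, 0.003], [0, 0, 0], 1], [[0, 0, 0.004], [0, 0, 0], 1], [[0, 0, 0.004], [0, 0, 0], 1], [[0, 0, 0.003], [0, 0, 0], 1], [[0, 0, 0], [0, 0, 0], 1]]'

```text
time: 9.2
tool_pos: [544.3, 103.7, 194.9]
tcp_rot: [-166.5, -29.4, -21.2]
ft_force: [-0.3, 0.3, -1.2]
finger_gap: 22.9
```

```bash
python3 st.py 30 -22.5
```

```text
9.2 [544.3 103.7 194.9]
shift mm [0.2 0.3 9.9] turn rad [-0.0008 -0.002   0.0001] deg 0.12 min rows 0.2
{'h': np.float64(39.9), 'ex': np.float64(0.1), 'ey': np.float64(0.4), 'th': np.float64(-22.49), 'tilt': np.float64(0.12)}
F tool [-0.9  0.1  0.9] M tool [-0.16 -0.4   0.02] 22.93426087959782
```

Emit:
carry_out --increments '[[[0, 0, 0.003], [0, 0, 0], 1], [[0, 0, 0.003], [0, 0, 0], 1], [[0, 0, 0.003], [0, 0, 0], 1], [[0, 0, 0], [0, 0, 0], 1]]'

```text
time: 9.6
tool_pos: [549.5, 104.2, 186.7]
tcp_rot: [-166.5, -29.4, -21.2]
ft_force: [0.9, 0.4, -1.9]
finger_gap: 23.2
```

```bash
python3 st.py 20 -22.5
python3 - <<'E'
from bench import r
from tgt import *
crop(r.snapshot("side"),"g4d.png",255,180,80,65,8)
crop(r.snapshot("scene"),"g4s.png",320,150,80,100,6)
E
```

```text
9.6 [549.5 104.2 186.7]
shift mm [ 0.2  0.3 10.2] turn rad [-0.0008 -0.0021  0.0001] deg 0.13 min rows 0.2
{'h': np.float64(30.2), 'ex': np.float64(0.2), 'ey': np.float64(0.4), 'th': np.float64(-22.5), 'tilt': np.float64(0.13)}
F tool [-0.3 -0.2  2.1] M tool [-0.21 -0.39  0.03] 23.236005548732752
```

View pics/g4d.png

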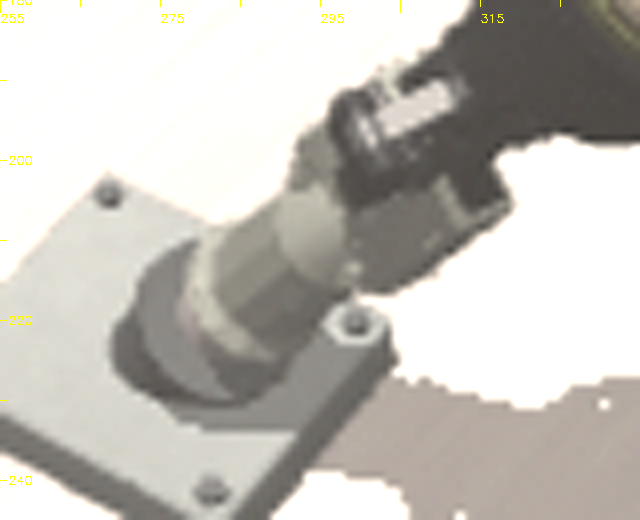

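View pics/g4s.png

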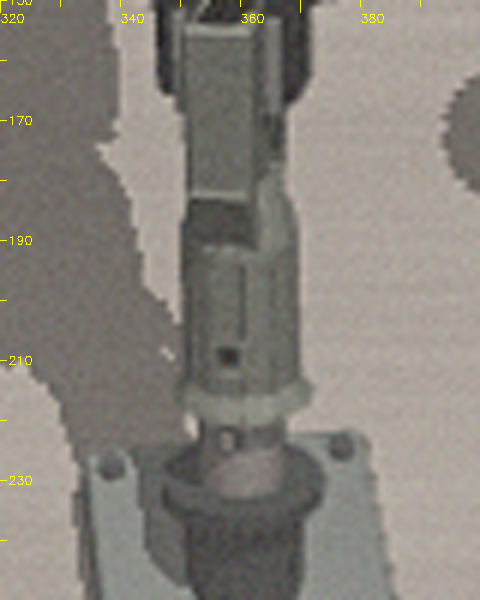

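The nozzle is over the stub. The hole at scene (358,209) is right above the button at (358,223).

Emit:
carry_out --increments '[[[0, 0, 0.003], [0, 0, 0], 1], [[0, 0, 0.003], [0, 0, 0], 1], [[0, 0, 0.003], [0, 0, 0], 1], [[0, 0, 0.003], [0, 0, 0], 1], [[0, 0, 0], [0, 0, 0], 1]]'

```text
time: 10.2
tool_pos: [556.7, 104.5, 176.7]
tcp_rot: [-166.5, -29.5, -21.2]
ft_force: [0.8, -0.5, -1.7]
finger_gap: 23.4
```

```bash
python3 st.py 5 -22.5
```

```text
10.2 [556.7 104.5 176.7]
shift mm [-0.7  0.4 12.9] turn rad [-0.0009 -0.0035  0.0002] deg 0.21 min rows 0.3
{'h': np.float64(17.9), 'ex': np.float64(1.2), 'ey': np.float64(0.0), 'th': np.float64(-22.49), 'tilt': np.float64(0.21)}
F tool [-0.1  0.6  1.8] M tool [-0.34 -0.24 -0.  ] 23.39723552589534
```

Emit:
carry_out --increments '[[[0, 0, 0.003], [0, 0, 0], 1], [[0, 0, 0.003], [0, 0, 0], 1], [[0, 0, 0.003], [0, 0, 0], 1]]'

```text
time: 10.5
tool_pos: [561.6, 104.8, 169.3]
tcp_rot: [-166.5, -29.5, -21.2]
ft_force: [-3.8, -0.1, 1.0]
finger_gap: 23.4
```

```bash
python3 st.py 5 -22.5
```

```text
10.5 [561.6 104.8 169.3]
shift mm [-1.   0.4  4. ] turn rad [-0.0006 -0.0033  0.0004] deg 0.19 min rows 0.1
{'h': np.float64(9.0), 'ex': np.float64(1.5), 'ey': np.float64(-0.1), 'th': np.float64(-22.48), 'tilt': np.float64(0.19)}
F tool [-2.5  0.8 -2.9] M tool [-0.49 -0.7   0.03] 23.355876761824273
```

Emit:
carry_out --increments '[[[-0.0005, 0, 0.003], [0, 0, 0], 1], [[0, 0, 0.003], [0, 0, 0], 1], [[0, 0, 0.002], [0, 0, 0], 1]]'

```text
time: 10.8
tool_pos: [566.0, 105.3, 161.8]
tcp_rot: [-166.5, -29.5, -21.2]
ft_force: [-0.6, -0.7, -0.1]
finger_gap: 23.2
```

```bash
python3 st.py 0 -22.5
python3 - <<'E'
from bench import r
from tgt import *
crop(r.snapshot("side"),"g5d.png",255,180,80,65,8)
crop(r.snapshot("scene"),"g5s.png",320,170,80,80,7)
E
```

```text
10.8 [566.  105.3 161.8]
shift mm [-0.7  0.4  0.3] turn rad [-0.0006 -0.0038  0.0004] deg 0.22 min rows 0.0
{'h': np.float64(0.3), 'ex': np.float64(1.2), 'ey': np.float64(-0.0), 'th': np.float64(-22.48), 'tilt': np.float64(0.22)}
F tool [-0.3  0.8 -0.3] M tool [-0.4  -0.46  0.01] 23.246924509122337
```

View pics/g5s.png

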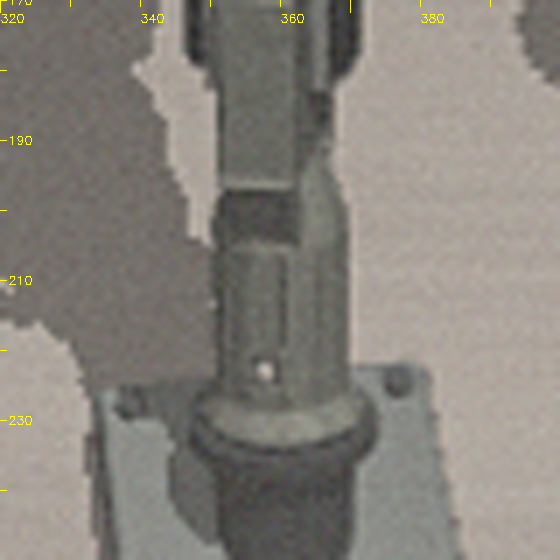

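View pics/g5d.png

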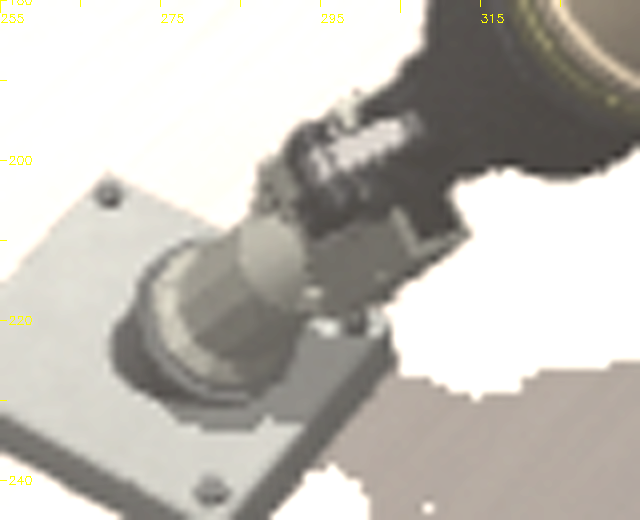

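The bright button already shows in the hole at scene (357.5,223). I'll press gently until the collar pushes back.

Emit:
carry_out --increments '[[[-0.0005, 0, 0.0015], [0, 0, 0], 1], [[0, 0, 0.0015], [0, 0, 0], 1]]'

```text
time: 11.1
tool_pos: [567.3, 105.6, 159.1]
tcp_rot: [-166.5, -29.5, -21.2]
ft_force: [-21.6, -3.7, 19.9]
finger_gap: 23.4
```

```bash
python3 st.py 0 -22.5
```

```text
11.1 [567.3 105.6 159.1]
shift mm [-0.3  0.5 -2.7] turn rad [-0.0007 -0.0039  0.0004] deg 0.23 min rows 0.1
{'h': np.float64(-2.7), 'ex': np.float64(1.0), 'ey': np.float64(0.2), 'th': np.float64(-22.48), 'tilt': np.float64(0.22)}
F tool [ -6.5   4.8 -28.5] M tool [-1.38 -1.67 -0.04] 23.43060790722179
```

Seated, with 28 N axial. I'll do a twist test for the latch: relieve the axial load, then turn a little each way.

Emit:
carry_out --increments '[[[0, 0, 0], [0, 0, 0.03], 1], [[0, 0, 0], [0, 0, 0.03], 1], [[0, 0, 0], [0, 0, 0.03], 1]]'

```text
time: 11.4
tool_pos: [567.1, 105.7, 159.4]
tcp_rot: [-163.7, -28.1, -27.0]
ft_force: [-0.6, -1.1, -1.2]
finger_gap: 23.3
```

```bash
python3 st.py 0 -22.5
```

```text
11.4 [567.1 105.7 159.4]
shift mm [-0.3  0.7 -2.3] turn rad [-0.0007 -0.0034 -0.0919] deg 5.27 min rows 0.6
{'h': np.float64(-2.3), 'ex': np.float64(1.0), 'ey': np.float64(0.5), 'th': np.float64(-27.76), 'tilt': np.float64(0.2)}
F tool [-0.6  1.5  0.6] M tool [-0.42 -0.38  0.02] 23.29403756220023
```

Run:
```python
from bench import r
from tgt import *
crop(r.snapshot("scene"),"g6s.png",335,195,45,45,12)
```

```text
(no output)
```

View pics/g6s.png

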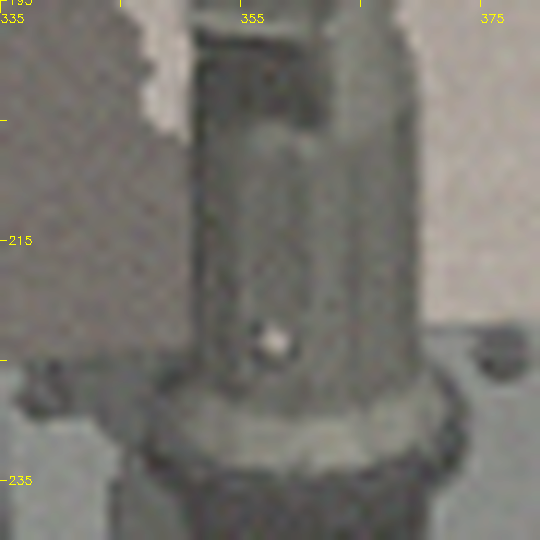

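Emit:
carry_out --increments '[[[0, 0, 0], [0, 0, -0.03], 1], [[0, 0, 0], [0, 0, -0.03], 1], [[0, 0, 0], [0, 0, -0.03], 1], [[0, 0, 0], [0, 0, 0], 1]]'

```text
time: 11.85
tool_pos: [566.8, 105.7, 159.2]
tcp_rot: [-166.8, -29.6, -20.7]
ft_force: [-2.2, -1.4, 0.8]
finger_gap: 23.1
```

```bash
python3 st.py 0 -22.5;python3 - <<'E'
from bench import r
from tgt import *
crop(r.snapshot("scene"),"g7s.png",335,195,45,45,12)
E
```

```text
11.85 [566.8 105.7 159.2]
shift mm [ 0.   0.5 -2.4] turn rad [-0.0001 -0.0027  0.0075] deg 0.45 min rows 0.1
{'h': np.float64(-2.4), 'ex': np.float64(0.4), 'ey': np.float64(0.3), 'th': np.float64(-22.07), 'tilt': np.float64(0.15)}
F tool [-1.   1.7 -1.9] M tool [-0.59 -0.49  0.05] 23.138018463976223
```

View pics/g7s.png

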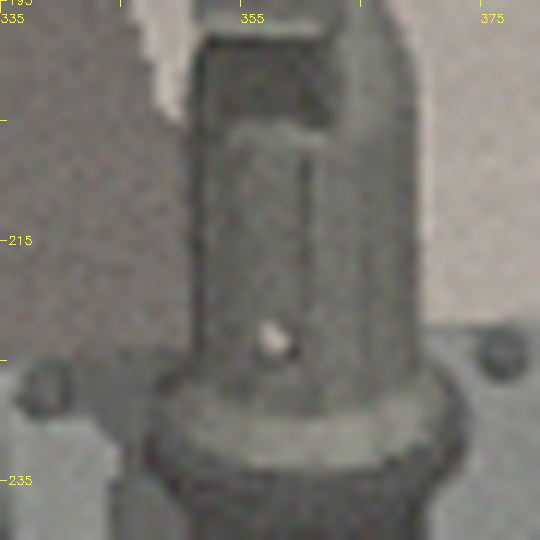

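The button stands in the hole at both angles, and the nozzle moves around it. I'll turn on to find the stops.

Emit:
carry_out --increments '[[[0, 0, 0], [0, 0, -0.03], 1], [[0, 0, 0], [0, 0, -0.03], 1]]'

```text
time: 12.1
tool_pos: [566.6, 105.1, 159.0]
tcp_rot: [-168.8, -30.3, -16.8]
ft_force: [-3.3, -3.9, 1.1]
finger_gap: 23.3
```

```bash
python3 st.py 0 -22.5
```

```text
12.1 [566.6 105.1 159. ]
shift mm [ 0.1 -0.1 -2.4] turn rad [ 0.0011 -0.0023  0.068 ] deg 3.9 min rows 0.5
{'h': np.float64(-2.4), 'ex': np.float64(0.0), 'ey': np.float64(-0.4), 'th': np.float64(-18.6), 'tilt': np.float64(0.15)}
F tool [-1.2  4.2 -2.8] M tool [-1.1  -0.55  0.19] 23.250096809930543
```

Emit:
carry_out --increments '[[[0, 0, 0], [0, 0, -0.03], 1], [[0, 0, 0], [0, 0, -0.02], 1]]'

```text
time: 12.3
tool_pos: [566.6, 104.6, 159.0]
tcp_rot: [-170.6, -30.8, -13.4]
ft_force: [-0.5, -1.2, -1.3]
finger_gap: 23.2
```

```bash
python3 st.py 0 -22.5;python3 - <<'E'
from bench import r
from tgt import *
crop(r.snapshot("scene"),"g8s.png",335,195,45,45,12)
E
```

```text
12.3 [566.6 104.6 159. ]
shift mm [-0.  -0.7 -2.4] turn rad [ 0.002  -0.0024  0.1203] deg 6.9 min rows 0.8
{'h': np.float64(-2.4), 'ex': np.float64(-0.1), 'ey': np.float64(-1.2), 'th': np.float64(-15.61), 'tilt': np.float64(0.18)}
F tool [-0.8  1.4  0.8] M tool [-0.41 -0.3   0.28] 23.158383659147592
```

View pics/g8s.png

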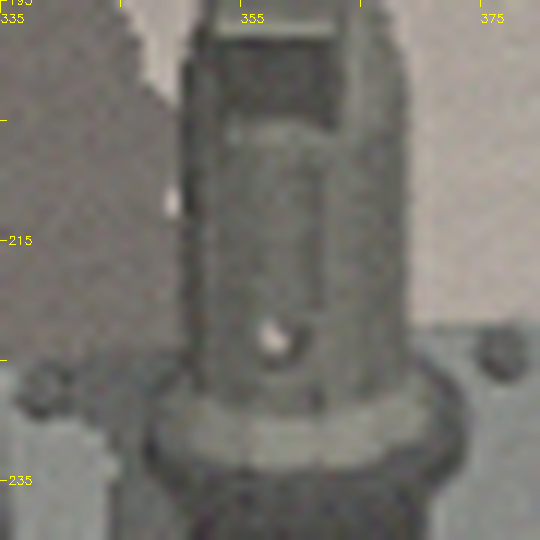

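The torque rises to 0.28 N m against the button, so it's latched. I'll turn back to mid-play, press home once more, then release.

Emit:
carry_out --increments '[[[0, 0, 0], [0, 0, 0.04], 1], [[0, -0.0005, 0], [0, 0, 0.05], 1], [[0, 0, 0], [0, 0, 0.05], 1], [[0, 0, 0], [0, 0, 0.02], 1], [[0, 0, 0.001], [0, 0, 0], 1], [[0, 0, 0.001], [0, 0, 0], 1]]'

```text
time: 12.95
tool_pos: [568.3, 106.1, 159.7]
tcp_rot: [-165.1, -28.9, -24.1]
ft_force: [-23.2, -4.2, 17.4]
finger_gap: 23.5
```

```bash
python3 st.py 0 -25
```

```text
12.95 [568.3 106.1 159.7]
shift mm [-1.2  1.4 -2.7] turn rad [-0.0002 -0.0035 -0.0007] deg 0.2 min rows 0.1
{'h': np.float64(-2.7), 'ex': np.float64(2.0), 'ey': np.float64(0.6), 'th': np.float64(-25.04), 'tilt': np.float64(0.2)}
F tool [ -8.6   6.5 -27.2] M tool [-1.54 -1.92  0.05] 23.533083569904246
```

Emit:
carry_out --increments '[[[-0.001, 0.001, -0.0008], [0, 0, 0], 1], [[0, 0, 0], [0, 0, 0], 1], [[0, 0, 0], [0, 0, 0], 0.4], [[0, 0, 0], [0, 0, 0], 0], [[0, 0, 0], [0, 0, 0], 0], [[0, 0, 0], [0, 0, 0], 0], [[0, 0, 0], [0, 0, 0], 0], [[0, 0, 0], [0, 0, 0], 0]]'

```text
time: 13.75
tool_pos: [567.9, 106.2, 161.1]
tcp_rot: [-165.1, -29.1, -23.9]
ft_force: [0.8, 0.1, -0.6]
finger_gap: 85.5
```

```bash
python3 st.py 100 -25;python3 - <<'E'
from bench import r
from tgt import *
w=r.snapshot("wrist"); w["image"]=cv2.convertScaleAbs(w["image"],alpha=1.6); cv2.imwrite("pics/g9w.png",w["image"])
E
```

```text
13.75 [567.9 106.2 161.1]
shift mm [  -1.     1.5 -101.3] turn rad [-0.0024 -0.006   0.0021] deg 0.39 min rows 2.0
{'h': np.float64(-1.3), 'ex': np.float64(2.9), 'ey': np.float64(0.9), 'th': np.float64(-24.88), 'tilt': np.float64(0.37)}
F tool [ 0.3 -0.2  0.9] M tool [-0.11 -0.22  0.01] 85.45189262326114
```

View pics/g9w.png

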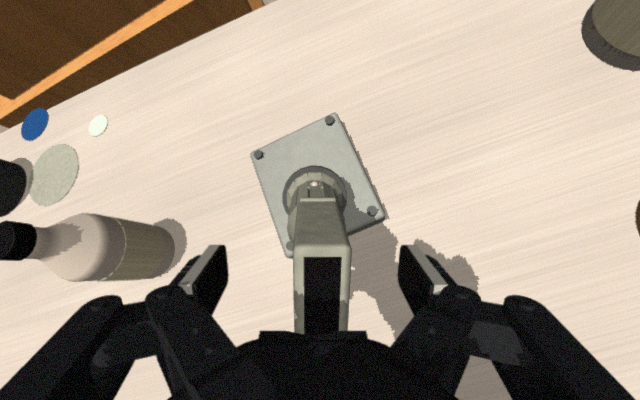

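The jaws are clear on both sides and the button still shows at (315,184). Backing straight off along the stub's axis.

Emit:
carry_out --increments '[[[0, 0, -0.008], [0, 0, 0], 0], [[0, 0, -0.015], [0, 0, 0], 0], [[0, 0, -0.02], [0, 0, 0], 0], [[0, 0, -0.02], [0, 0, 0], 0], [[0, 0, -0.015], [0, 0, 0], 0], [[0, 0, -0.01], [0, 0, 0], 0], [[0, 0, 0], [0, 0, 0], 0]]'

```text
time: 14.5
tool_pos: [517.7, 102.0, 240.1]
tcp_rot: [-165.1, -29.1, -23.9]
ft_force: [-0.2, 0.1, 0.8]
finger_gap: 85.6
```

```bash
python3 st.py 100 -25;python3 - <<'E'
from bench import r
from tgt import *
S=r.snapshot("scene");D=r.snapshot("side")
crop(S,"g10s.png",330,165,50,80,7); crop(D,"g10d.png",240,180,80,70,7)
cv2.imwrite("pics/g10f.png",S["image"])
w=r.snapshot("wrist"); w["image"]=cv2.convertScaleAbs(w["image"],alpha=1.3); crop(w,"g10w.png",260,90,110,150,4)
E
```

```text
14.5 [517.7 102.  240.1]
shift mm [-0.7  1.4 -7.7] turn rad [-0.0023 -0.0057  0.0021] deg 0.37 min rows 0.2
{'h': np.float64(92.3), 'ex': np.float64(2.0), 'ey': np.float64(0.9), 'th': np.float64(-24.88), 'tilt': np.float64(0.35)}
F tool [ 0.2 -0.2 -0.8] M tool [-0.11 -0.26  0.01] 85.57936040471908
```

View pics/g10s.png

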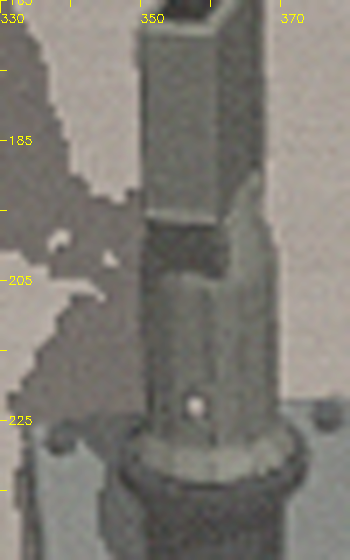

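View pics/g10d.png

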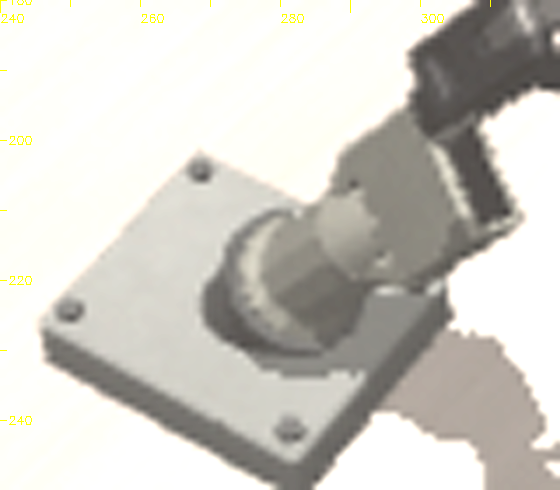

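View pics/g10w.png

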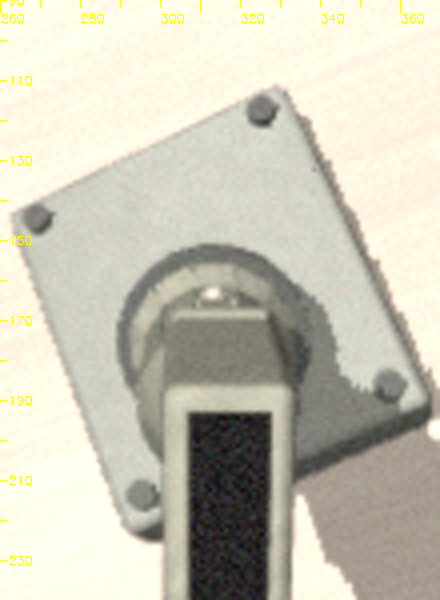

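View pics/g10f.png

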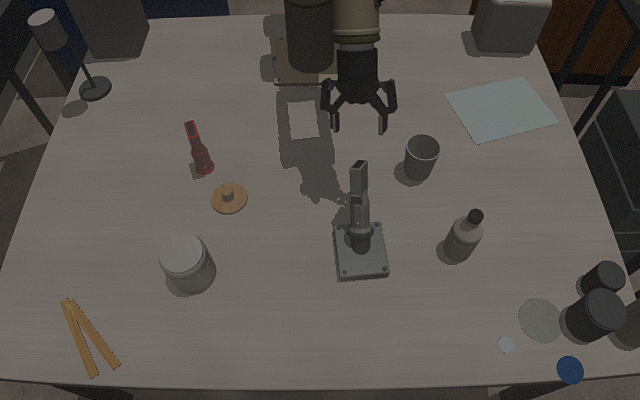

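The nozzle sits flush on the collar with the button bright in the hole at scene (356.5,222.5). The tin, bottle, cup and red nozzle are where they were at the start, and the gripper is well clear.

```bash
python3 -c "
from bench import r
print(r.hand_in(), r.sense()['time'])"
```

```text
the job is handed in; nothing more can be done
the job is handed in; nothing more can be done
```

I took the grey nozzle off its post and slid it home onto the tilted stub. The button popped out through the hole as the nozzle came home. I then let go, backed about 95 mm off along the stub's axis and handed in, about 15 s into the 61 s allowed.

**Checks that passed:**
- **Seating:** pressing the nozzle on gave about 28 N against the collar, twice, at the same depth.
- **Button:** it shows bright in the hole in the scene and wrist pictures after release.
- **Bystanders:** the tin, bottle, cup and red look-alike look unmoved in the last scene picture.

**Checks that disagreed or were weak:**
- **Latch:** the twist test was one-sided. The torque rose to 0.28 N m one way. The other way I turned 5.3 degrees with no resistance and did not reach a stop. In all the tool turned about 12 degrees, more than the 5.7 degrees of latched play, so some of that was probably give or slip in the grip. I made no pull test.
- **Depth:** home read 2.7 mm below my camera estimate, which is about the calibration error.
- **Wrist picture:** up close it made the nozzle look about 8 mm lower in the grip than the scene and side pictures did. I trusted the other two, and the fit bore that out.

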